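Set the drag pointer of a pull tester to its index

TASK

Give the bench pull tester its load check: slide its clear guard fully open, then pull the black grip out against the spring until the pointers stand between the two lugs of the index clip on the scale, and hold it there for a second. Do not pull past the clip, because the drag pointer stays at the highest reading and must not be touched. Keep hold of the grip and ease it slowly back home, never letting the spring snap it back, then slide the guard fully shut again, and leave the other things on the desk where they are.

Things in the scene. Friction and masses are not known exactly. Their poses are not given: they have to be found in the camera images.
- tester: the pull tester, a bench instrument bolted to the desk; grey steel base plate 190 x 275 x 12 mm. Origin: underside of the base, z up. The pull rod travels along its -y; its +y half carries a grey gauge head (88 x 128, top at z 76) with a white sloping scale in front (-x side, x -0.115 to -0.058). Two guard rails run along y at x -0.062 and +0.070, top at z 102, on posts at y +-0.127.
- guard_grip (a point): grip point of the guard's bar handle: a black bar 12 mm thick along the tester's y, 40 mm along its x, standing 25 mm above the clear panel; the point is its middle, 19 mm above the panel (panel top at z 98, bar top at z 127).
- guard (a joint): the clear sliding guard (panel 128 x 120 mm on the two rails, covers the pull grip from above): 0 fully shut, 0.120 m fully open; opens along the tester's +y. Stays where it is left (about 1.5 N friction).
- pull_grip (a point): centre of the black upright cross grip on the pull rod: 14 mm thick along the tester's y, 60 mm along x, from z 42 to z 88; this point is at z 68. The steel rod (12 mm) that carries it runs at z 36 into the gauge head; the head's face is 85 mm behind (+y) the grip.
- pull_rod (a joint): how far the pull rod is drawn out (m), 0 home to 0.045, along the tester's -y. A light spring (2 to 4 N) draws it home. The first 4 to 20 mm are slack, different each time and hidden in the head; then the gauge spring takes up and the force climbs by 1.5 N per mm.
- live_pointer (a joint): the live pointer (small steel bar on the upper half of the scale): 0.003 m for each newton on the gauge spring, 0 to 0.060; it moves along the tester's -y, 4.5 mm for each mm of rod beyond the slack, and falls back when the rod is eased back.
- live_tip (a point): the reading line of the live pointer (3 mm wide bar; the point is where it meets the drag pointer, so it compares directly with drag_tip along the tester's y).
- drag_pointer: the drag pointer (black bar 4 mm wide with a small pin, lower half of the scale): pushed along by the live pointer and left at the highest reading, same scale (0.003 m per N). Starts at 0.001 to 0.010 m. The instrument cannot draw it back. Body origin fixed to the bar, 23 mm up the slope from its tip and 48 mm along the tester's -y from it: use drag_tip for its place.
- drag_tip (a point): lower tip of the drag pointer, the end that comes to stand between the lugs of the index clip.
- index_clip: small U-shaped steel clip fixed on the lower edge of the scale, with two upright lugs that leave a 10 mm gap along the tester's y. Origin: on the drag tip's line, midway between the lugs; its axes are parallel to the tester's. It stands 27 to 42 mm (9 to 14 N) along the scale from zero.
- oil_bottle: bystander: small amber oil bottle with red spout, 43 mm across, 128 high mm; origin at its underside, loose
- go_gauge: bystander: steel plug gauge, 80 long, 14 thick mm; origin at its underside, loose
- brush: bystander: wooden bench brush, 175 long, 38 high mm; origin at its underside, loose
- tag: bystander: white plastic key tag, 58x26x8 mm; origin at its underside, loose

How it is judged (in metres and radians):
On the way, in this order (a step that is already met when the one before it is completed fails the run):
1. the guard is slid open (at least 0.105 of 0.120 m) (value of joint guard above 0.105 m), for 0.2 s.
2. the grip is pulled and held with live and drag pointer both between the lugs of the index clip (within 4.8 mm of its middle) for 0.6 s (y of drag_tip in the frame of index_clip between -0.0048 and 0.0048 m and y of live_tip in the frame of index_clip between -0.0048 and 0.0048 m), for 0.6 s.
3. the grip is eased home (within 3 mm) (value of joint pull_rod below 0.003 m), for 0.2 s.
At the end, for the whole second after the job is handed in: drag pointer left between the lugs of the index clip (tip within 4.8 mm of its middle), pull rod home within 3 mm, live pointer back within 3 mm of zero, guard shut within 4 mm (y of drag_tip in the frame of index_clip between -0.0048 and 0.0048 m and value of joint each of pull_rod, live_pointer below 0.003 m and value of joint guard below 0.004 m); the robot touches nothing.
It fails at once if the grip snaps back (faster than 0.18 m/s) (velocity of joint pull_rod below -0.18 m/s).
It fails at once if the robot touches the drag pointer (contact force between any of the arm, the fingers and drag_pointer above 0.3 N).
It fails at once if one of the listed bystanders is shifted by more than 25 mm (distance of any of oil_bottle, go_gauge, brush, tag from where it was at the start of the episode above 0.025 m).
It also fails if it takes over 67 s, if anything falls off the work surface, if the arm or the gripper's body presses on something with over 40 N, if the wrist force passes 120 N, or if a joint passes its speed limit or range.

ROBOT

A 6-joint arm with a two-finger parallel gripper is mounted at the origin on the work surface; the furniture and walls round the work are solid. World frame = base frame: x ahead of the robot, y to its left, z up, the work surface at z = 0. Lengths are in mm, angles in rad, forces in N, time in s.
With the tool pointing down it reaches from about 350 to 975 mm from the base axis. Payload 7.1 kg.
Tool frame: the origin (TCP) lies midway between the tips of the shut fingers; the grasp point (between the pads) lies 19 mm behind it; z points along the fingers, y is the line along which they close (so a half turn about z gives the same grasp; the last joint's range is limited). The gripper opens to 88 mm and grips with 3 to 60 N. Pads are 20 mm wide; open, the fingers measure 115 mm over their backs; the gripper's body (75 mm by 178 mm) begins 61 mm behind the grasp point.
Start: joints at [-1.195, 0.423, 1.63, -0, 1.089, -0.019], TCP at [240.405, -576.897, 188.575] pointing down, gripper open.
Joint ranges: [-3, 3], [-0.9, 2.11], [0.09, 2.58], [-1.31, 4.45], [0.11, 2.69], [-2.54, 2.54]. Speed limits (rad/s): [2.39, 2.39, 3.01, 3.14, 3.14, 3.14].

INTERFACE

Orientations are given as a rotation vector (axis times angle).
In Python, from workcell import get_obs, get_image, camera_params, close_job gives the robot as it stands.
- The arm moves only by the shell command python3 -m creep 'ROWS' [OPENING]. ROWS is a JSON object of lists of equal length, an entry for each row: "delta_pos": the shift along the tool's x, y, z in m, a list of three; "twist": the turn, a rotation vector about the tool's x, y, z in degrees, a list of three. A call has 1 to 20 rows; each row shifts and turns the commanded pose from where the row before left it, along the tool's axes as they then stand; what a row does not reach is not made up. A row lasts 1/12 s, in which the tool goes at most 41.7 mm and 7.16 degrees, less where a joint would pass 70% of its speed; a pose out of reach is approached as far as the arm can. A call with a gripper value outside its range is refused whole. OPENING is the opening, from 0 (shut) to 1 (fully open), set as the call begins (- or left out, the last holds). The fingers move at their own pace and stop on an object; the grip force is fixed at half the most. Time passes only in rows, so rows that do not move let the fingers close. It gives the time, the measured TCP pose, the force, the opening and the grip force at its end, in the units of the state.
- get_obs(): the state, without advancing time (a new reading comes with each control period).
- get_image(name): name is "side" or "top"; returns (picture, depth): 480x640x3 uint8, red, green, blue; 480x640 float32, mm along the optical axis (not along the pixel's ray), 0 where there is no reading.
- camera_params(name): a dict with "camera_matrix" (3x3 intrinsics, pixels), "extrinsics" (4x4, takes a point from camera to world coordinates). Camera axes: x right, y down, z forward; pixel columns grow to the right and rows downward; lengths in mm; the calibration is good to about 2 mm. A picture is of the moment at which its call begins. camera_params takes no time and is no camera call.
- close_job(): hands the job in; it is judged then, once.
The state is a dict: "t": time; "qpos": joint angles; "qvel": joint speeds; "joint_torque": joint torques, N m; "ee_pos": TCP position; "orientation": TCP orientation; "ft_force": force on the tool from outside, world axes, zero at the start; "moment": the same for the moment, N m; "width": finger opening in mm; "grasp_force": force on a finger pad.
Only numpy, scipy, OpenCV 4.12 (cv2) and the standard library are available. Lean on these libraries where they do the work, as an engineer would, in place of code of your own. Each camera call takes 0.05 s, during which the arm holds its last target. There are 200 camera calls.

## Working session

There is one attempt and no reset: what is moved stays moved. The work goes in short steps, Python scripts to look and compute and a shell command to move; the robot and the scene stay as the last step left them, time stands still between calls to the robot, and variables do not carry over. Pictures are saved under pics/ and viewed, at most 10 in all, crops included, and the job is handed in when it is done.

```bash
mkdir -p pics; ls; python3 - <<'E'
from workcell import *
import cv2,numpy as np
for n in("side","top"):
    im,d=get_image(n); cv2.imwrite(f"pics/{n}0.png",im[:,:,::-1]); np.save(f"pics/{n}0.npy",d)
    p=camera_params(n); print(n,np.round(p["camera_matrix"],1).tolist(),np.round(p["extrinsics"],3).tolist())
o=get_obs(); print({k:np.round(v,3).tolist() for k,v in o.items()})
E
```

```text
pics
side [[498.5, 0.0, 312.3], [0.0, 498.5, 235.3], [0.0, 0.0, 1.0]] [[0.96, -0.168, 0.225, 362.408], [-0.28, -0.627, 0.727, -643.866], [0.019, -0.761, -0.649, 623.541], [0.0, 0.0, 0.0, 1.0]]
top [[601.1, 0.0, 327.8], [0.0, 601.1, 244.1], [0.0, 0.0, 1.0]] [[-0.022, -0.98, 0.196, 286.717], [-1.0, 0.024, 0.007, -28.985], [-0.011, -0.196, -0.981, 1291.404], [0.0, 0.0, 0.0, 1.0]]
{'t': 0.1, 'qpos': [-1.195, 0.424, 1.631, 0.0, 1.089, -0.019], 'qvel': [0.001, -0.003, -0.002, -0.0, -0.0, -0.001], 'joint_torque': [0.001, -54.561, -27.432, 0.065, 0.019, -0.0], 'ee_pos': [240.209, -576.414, 187.889], 'orientation': [-3.079, -0.616, 0.0], 'ft_force': [0.086, 0.232, -0.033], 'moment': [-0.009, 0.017, 0.01], 'grasp_force': 0.0, 'width': 87.956}
```

View pics/top0.png

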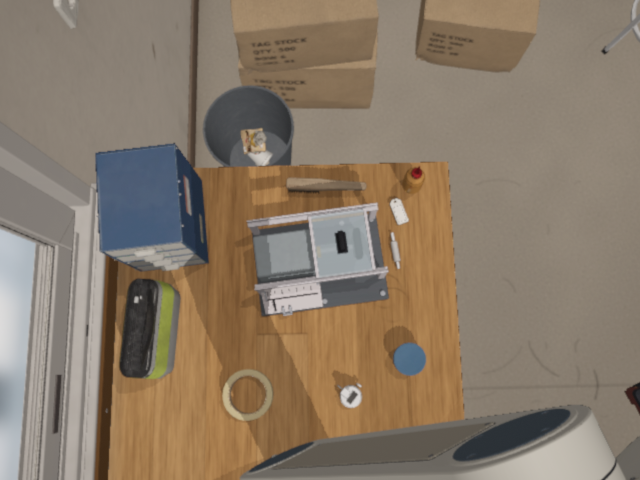

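View pics/side0.png

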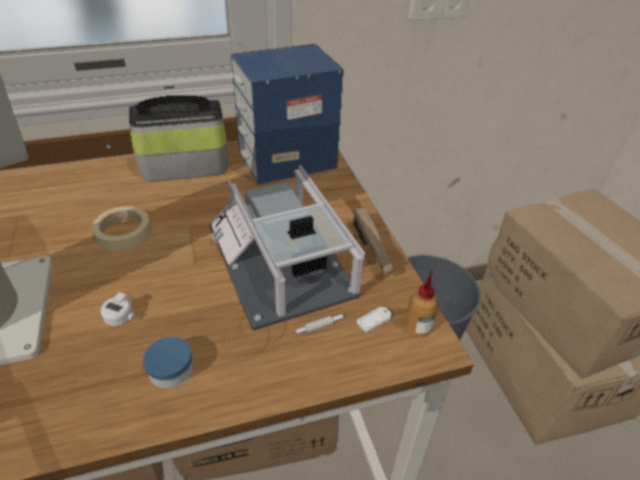

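Top: tester's scale is at about (295,297), guard bar (341,242), and the grip under the panel (~358,245). The bystanders are brush (325,185), bottle (415,180), tag (399,210) and gauge (395,250). Side: guard bar (301,227), pull grip (309,265), scale (235,235). Next: enlarged crops.

```bash
cat > h.py <<'E'
import numpy as np,cv2
from workcell import *
def ray(n,u,v,z):
    p=camera_params(n);K=np.array(p["camera_matrix"]);E=np.array(p["extrinsics"])
    r=E[:3,:3]@np.linalg.solve(K,[u,v,1]);o=E[:3,3];return o+r*(z-o[2])/r[2]
def proj(n,P):
    p=camera_params(n);K=np.array(p["camera_matrix"]);E=np.linalg.inv(np.array(p["extrinsics"]))
    q=K@(E[:3,:3]@np.array(P)+E[:3,3]);return q[:2]/q[2]
def crop(n,f,x0,y0,x1,y1,s):
    im,d=get_image(n);cv2.imwrite(f,cv2.resize(im[y0:y1,x0:x1,::-1],None,fx=s,fy=s,interpolation=cv2.INTER_CUBIC));return im,d
E
python3 - <<'E'
from h import *
a=cv2.imread("pics/top0.png")[195:320,240:400];b=cv2.imread("pics/side0.png")[165:330,205:365]
cv2.imwrite("pics/topc.png",cv2.resize(a,None,fx=4.6,fy=4.6,interpolation=2))
cv2.imwrite("pics/sidec.png",cv2.resize(b,None,fx=3.6,fy=3.6,interpolation=2))
E
```

```text
(no output)
```

View pics/topc.png

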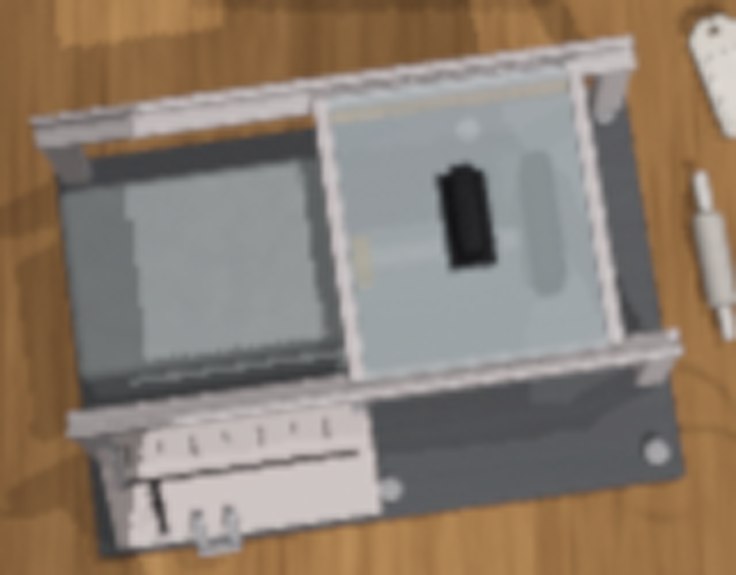

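View pics/sidec.png

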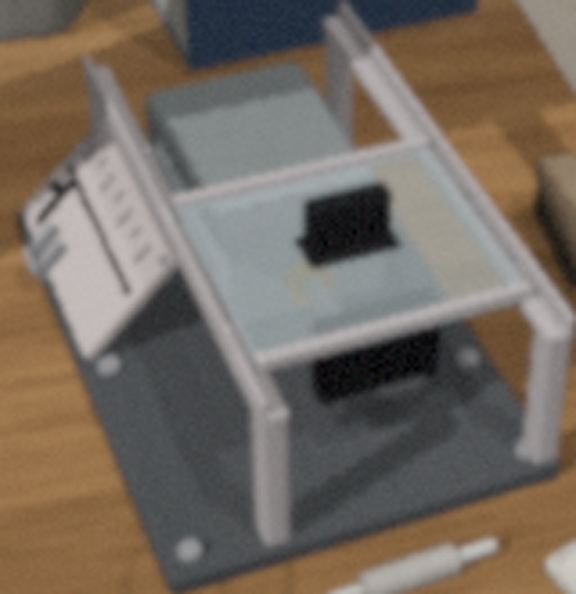

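Top crop: near rail ends are at (70,425)/(680,345) and the far rail at (35,130)/(632,50). The bar is centred at about (467,215), the drag pointer at (160,505) and the clip lugs at (197,520) and (231,515). The side crop agrees: the guard is shut and the grip stands below the panel.

```bash
python3 - <<'E'
from h import *
c=lambda u,v:(240+u/4.6-.4,195+v/4.6-.4)
s=lambda u,v:(205+u/3.6-.4,165+v/3.6-.4)
R={k:ray("top",*c(*p),102) for k,p in dict(nl=(70,418),nr=(680,338),fl=(35,124),fr=(632,45)).items()}
for k in R:print(k,R[k].round(1))
for k,p in dict(nearR=(272,412),farR=(560,312),nearL=(93,62),farL=(340,12)).items(): print("side",k,ray("side",*s(*p),102).round(1))
# base plate corners z 12
for k,p in dict(br=(684,476),bl=(100,553)).items(): print("base",k,ray("top",*c(*p),12).round(1))
for k,p in dict(b1=(172,588),b2=(556,470)).items(): print("base side",k,ray("side",*s(*p),12).round(1))
# black masks
for n,box in(("top",(320,220,370,270)),("side",(275,205,335,285))):
    im=cv2.imread(f"pics/{n}0.png");x0,y0,x1,y1=box
    m=(im[y0:y1,x0:x1].max(2)<45).astype(np.uint8)
    N,l,st,ce=cv2.connectedComponentsWithStats(m)
    for i in range(1,N):
        if st[i,4]>40:
            print(n,st[i]+[x0,y0,0,0,0],ce[i]+[x0,y0]);r=cv2.minAreaRect(np.argwhere(l==i)[:,::-1].astype(np.float32));print(r)
E
```

```text
nl [443.6 126.4 102. ]
nr [ 472.4 -139.   102. ]
fl [574.9 142.2 102. ]
fr [ 604.5 -123.1  102. ]
side nearR [ 470.7 -142.3  102. ]
side farR [ 604.9 -116.1  102. ]
side nearL [440.9 123.8 102. ]
side farL [574.7 137.1 102. ]
base br [ 421.8 -146.5   12. ]
base bl [392.4 124.2  12. ]
base side b1 [ 423.3 -147.2   12. ]
base side b2 [ 606.9 -126.4   12. ]
top [336 232  11  20 162] [340.94444444 241.63580247]
((20.87999725341797, 21.65999984741211), (19.657569885253906, 8.34386157989502), 81.8698959350586)
side [289 217  25  21 354] [300.98022599 227.27118644]
((25.558826446533203, 22.235294342041016), (15.764814376831055, 24.738632202148438), 75.96376037597656)
side [292 257  36  20 416] [309.23798077 266.44471154]
((34.5000114440918, 61.50000762939453), (12.369316101074219, 36.62287902832031), 75.96376037597656)
```

```bash
cat >> h.py <<'E'
yaw=np.radians(6.2);O=np.array([519.9,1.0,0]);Rt=np.array([[np.cos(yaw),-np.sin(yaw),0],[np.sin(yaw),np.cos(yaw),0],[0,0,1]])
loc=lambda P:Rt.T@(np.array(P)-O)
wor=lambda p:O+Rt@np.array(p)
E
python3 - <<'E'
from h import *
c=lambda u,v:(240+u/4.6-.4,195+v/4.6-.4)
s=lambda u,v:(205+u/3.6-.4,165+v/3.6-.4)
print("bar top",loc(ray("top",340.9,241.6,117)).round(1),"side",loc(ray("side",301,227.3,113)).round(1))
print("bar side top corners",[loc(ray("side",*s(*p),127)).round(1) for p in((306,196),(387,184))])
print("grip side bottom corners",[loc(ray("side",*s(*p),42)).round(1) for p in((318,400),(437,372))])
print("panel front edge",[loc(ray("side",*s(*p),98)).round(1) for p in((262,360),(525,290))],[loc(ray("top",*c(*p),98)).round(1) for p in((620,335),(575,75),(352,378),(318,105))])
for k,p in dict(bot=(90,357),head=(180,262)).items(): print("scale",k,loc(ray("side",*s(*p),20)).round(1),loc(ray("side",*s(*p),60)).round(1))
for k,p in dict(drag=(165,530),l1=(197,520),l2=(231,515)).items():print(k,loc(ray("top",*c(*p),25)).round(1))
E
```

```text
bar top [  0.5 -48.5 117. ] side [  2.4 -50.2 113. ]
bar side top corners [array([-13.2, -40.2, 127. ]), array([ 23.5, -45.1, 127. ])]
grip side bottom corners [array([-23.8, -81.5,  42. ]), array([ 34.1, -84.5,  42. ])]
panel front edge [array([ -56.8, -103. ,   98. ]), array([  66.1, -103.2,   98. ])] [array([ -57. , -108.7,   98. ]), array([  61.4, -105.9,   98. ]), array([-60.4,   9.6,  98. ]), array([62.9,  9.2, 98. ])]
scale bot [-108.3    6.5   20. ] [-116.1  -35.3   60. ]
scale head [-46.7  58.1  20. ] [-58.6  12.9  60. ]
drag [-108.1  104.2   25. ]
l1 [-105.5   89.1   25. ]
l2 [-105.3   73.4   25. ]
```

```bash
cat >> h.py <<'E'
from scipy.spatial.transform import Rotation as Ro
Rw=Rt@np.diag([1,-1,-1.])   # wanted tool frame: x=tester x, y=tester -y, z=down
def need(p):
    o=get_obs();R0=Ro.from_rotvec(o["orientation"]).as_matrix()
    print("t",round(o["t"],2),"tcp loc",loc(o["ee_pos"]).round(1),"twist",np.degrees(Ro.from_matrix(R0.T@Rw).as_rotvec()).round(2),"delta",(Rw.T@(wor(p)-o["ee_pos"])).round(1),"F loc",(Rt.T@o["ft_force"]).round(2),"w",round(o["width"],1),"g",round(o["grasp_force"],1))
E
python3 -c "
from h import *
need([4,-48,190])"
```

```text
t 0.1 tcp loc [-340.4 -543.8  187.9] twist [-8.000e-02  1.000e-02  1.642e+01] delta [ 344.4 -495.8   -2.1] F loc [ 0.11  0.22 -0.03] w 88.0 g 0.0
```

```bash
python3 -m creep '{"delta_pos":[[0,0,0],[0,0,0],[0,0,0],[0.0203,-0.0292,0],[0.0203,-0.0292,0],[0.0203,-0.0292,0],[0.0203,-0.0292,0],[0.0203,-0.0292,0],[0.0203,-0.0292,0],[0.0203,-0.0292,0],[0.0203,-0.0292,0],[0.0203,-0.0292,0],[0.0203,-0.0292,0],[0.0203,-0.0292,0],[0.0203,-0.0292,0],[0.0203,-0.0292,0],[0.0203,-0.0292,0],[0.0203,-0.0292,0],[0.0203,-0.0292,0],[0.0203,-0.0292,0]],"twist":[[0,0,5.5],[0,0,5.5],[0,0,5.42],[0,0,0],[0,0,0],[0,0,0],[0,0,0],[0,0,0],[0,0,0],[0,0,0],[0,0,0],[0,0,0],[0,0,0],[0,0,0],[0,0,0],[0,0,0],[0,0,0],[0,0,0],[0,0,0],[0,0,0]]}' 1; python3 -c "
from h import *
need([4,-48,103])"
```

```text
t: 1.77
ee_pos: [530.2, -44.3, 188.4]
orientation: [-3.137, -0.17, 0.001]
ft_force: [0.7, -0.5, 0.0]
width: 88.2
grasp_force: 0.0
t 1.77 tcp loc [  5.3 -46.2 188.4] twist [-0.    0.03  0.01] delta [-1.3  1.8 85.4] F loc [ 0.61 -0.57  0.03] w 88.2 g 0.0
```

```bash
python3 -m creep '{"delta_pos":[[-0.001,0.001,0.02],[0,0,0.02],[0,0,0.02],[0,0,0.015],[0,0,0.01],[0,0,0]],"twist":[[0,0,0],[0,0,0],[0,0,0],[0,0,0],[0,0,0],[0,0,0]]}' 1; python3 -m creep '{"delta_pos":[[0,0,0],[0,0,0],[0,0,0],[0,0,0],[0,0,0],[0,0,0],[0,0,0],[0,0,0]],"twist":[[0,0,0],[0,0,0],[0,0,0],[0,0,0],[0,0,0],[0,0,0],[0,0,0],[0,0,0]]}' 0; python3 -c "
from h import *
need([4,-48,103])"
```

```text
t: 2.27
ee_pos: [527.3, -47.0, 101.4]
orientation: [-3.136, -0.17, 0.006]
ft_force: [-0.1, 1.5, -0.2]
width: 88.0
grasp_force: 0.0
t: 2.93
ee_pos: [529.1, -47.2, 103.7]
orientation: [3.137, 0.17, 0.0]
ft_force: [-0.8, -0.5, -0.1]
width: 37.6
grasp_force: 0.0
t 2.93 tcp loc [  3.9 -48.9 103.7] twist [ 0.   -0.01 -0.  ] delta [ 0.1 -0.9  0.7] F loc [-0.81 -0.38 -0.12] w 37.6 g 0.0
```

Fingers are still closing; wait.

```bash
python3 -m creep '{"delta_pos":[[0,0,0],[0,0,0],[0,0,0],[0,0,0],[0,0,0],[0,0,0]],"twist":[[0,0,0],[0,0,0],[0,0,0],[0,0,0],[0,0,0],[0,0,0]]}' 0; python3 -c "
from h import *
need([4,-48,103])"
```

```text
t: 3.43
ee_pos: [529.0, -47.2, 103.5]
orientation: [-3.137, -0.17, 0.0]
ft_force: [-0.2, 0.4, 0.5]
width: 0.9
grasp_force: 0.0
t 3.43 tcp loc [  3.8 -48.9 103.5] twist [-0.  0.  0.] delta [ 0.2 -0.9  0.5] F loc [-0.15  0.42  0.55] w 0.9 g 0.0
```

```bash
python3 -c "
from h import *
crop('side','pics/s1.png',195,120,375,270+50,3.3)"
```

```text
(no output)
```

View pics/s1.png

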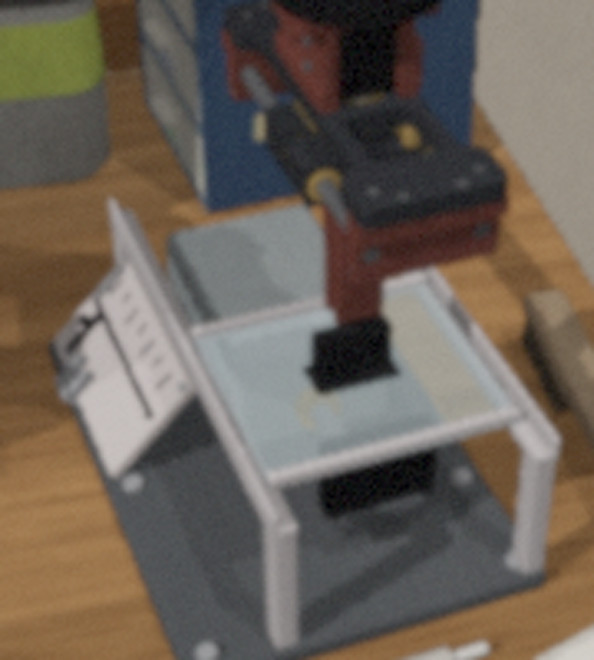

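Side crop: closed finger ends at the bar's top edge (355,325), and the bar spans (310–395, 325–390). I'll check the projections to see which of the two is off.

```bash
python3 -c "
from h import *
f=lambda p:((proj('side',p)-[195,120]+.4)*3.3).round(0)
o=get_obs();print('tcp',f(o['ee_pos']))
for p in [(4,-48,98),(4,-48,127),(-16,-54,127),(24,-54,127),(-16,-54,102),(24,-54,102),(-16,-42,127),(24,-42,127)]:print(p,f(wor(p)))
im,d=get_image('side')
c=lambda u,v:(int(195+u/3.3),int(120+v/3.3))
p=camera_params('side');K=np.array(p['camera_matrix']);E=np.array(p['extrinsics'])
def pt(u,v):
    x,y=c(u,v);return loc((E@np.r_[np.linalg.solve(K,[x,y,1])*d[y,x],1])[:3]).round(1)
for q in [(350,335),(350,350),(350,370),(350,380),(320,345),(385,340),(355,300),(355,250),(300,480),(290,510),(380,490),(220,620),(450,400)]:print(q,pt(*q))
"
```

```text
tcp [353. 368.]
(4, -48, 98) [352. 375.]
(4, -48, 127) [353. 330.]
(-16, -54, 127) [318. 346.]
(24, -54, 127) [396. 328.]
(-16, -54, 102) [319. 386.]
(24, -54, 102) [395. 367.]
(-16, -42, 127) [309. 332.]
(24, -42, 127) [386. 313.]
(350, 335) [  1.8 -51.7 127.3]
(350, 350) [  1.2 -53.2 118.4]
(350, 370) [  1.9 -51.6 104.4]
(350, 380) [  0.9 -54.3 100.5]
(320, 345) [-15.1 -51.6 126.1]
(385, 340) [ 18.6 -52.9 119.2]
(355, 300) [  1.4 -56.6 152.9]
(355, 250) [ -27.5 -128.3  237.3]
(300, 480) [ -46.6 -108.7   98.6]
(290, 510) [ -55.1 -118.6   91.8]
(380, 490) [  3.  -89.3  57.2]
(220, 620) [ -86.6 -101.5   12.4]
(450, 400) [ 41.2 -83.1  98.3]
```

```bash
python3 -c "
from h import *
def P(n,d,x,y):
    p=camera_params(n);K=np.array(p['camera_matrix']);E=np.array(p['extrinsics'])
    return loc((E@np.r_[np.linalg.solve(K,[x,y,1])*d[y,x],1])[:3]).round(1)
d0=np.load('pics/side0.npy')
im,d=get_image('side')
for y in range(196,240,3):print('side x302',y,P('side',d0,302,y),P('side',d,302,y),im[y,302])
crop('top','pics/t1.png',300,200,400,280,7)
o=get_obs();print(((proj('top',o['ee_pos'])-[300,200])*7).round())
need([4,-48,103])
"
```

```text
side x302 196 [ 74.3 125.8  36.9] [ -27.1 -127.1  234.8] [83 45 40]
side x302 199 [ 73.6 123.9  31. ] [ -27.4 -128.1  230.6] [83 46 43]
side x302 202 [ 74.3 125.5  22.3] [ -27.1 -127.5  225.2] [88 54 49]
side x302 205 [44.8 51.8 74.6] [ -27.6 -128.7  221.2] [81 45 40]
side x302 208 [ 28.8  11.9 100.5] [  1.2 -57.  157.2] [71 40 39]
side x302 211 [26.8  6.8 98.2] [  1.  -57.5 151.7] [72 43 40]
side x302 214 [23.8 -0.9 98.1] [  1.4 -56.6 145.1] [74 45 39]
side x302 217 [21.4 -6.9 96.7] [21.3 -7.2 96.9] [49 37 33]
side x302 220 [  3.7 -51.1 128.3] [  3.9 -50.6 127.9] [25 21 27]
side x302 223 [  3.2 -52.4 123.3] [  3.6 -51.5 122.6] [23 19 22]
side x302 226 [  3.1 -52.8 117.5] [  3.1 -52.7 117.4] [11 13 16]
side x302 229 [  2.8 -53.6 112. ] [  2.8 -53.5 111.9] [12 10 14]
side x302 232 [  2.4 -54.8 106.7] [  3.5 -52.  104.2] [19 20 24]
side x302 235 [  2.5 -54.6 100.2] [  2.3 -55.  100.6] [41 44 46]
side x302 238 [  0.5 -59.7  98.6] [  1.  -58.3  97.3] [139 145 147]
[286. 289.]
t 3.63 tcp loc [  3.8 -48.9 103.6] twist [-0.  0. -0.] delta [ 0.2 -0.9  0.6] F loc [-0.62 -0.83  1.25] w 0.3 g 0.0
```

View pics/t1.png

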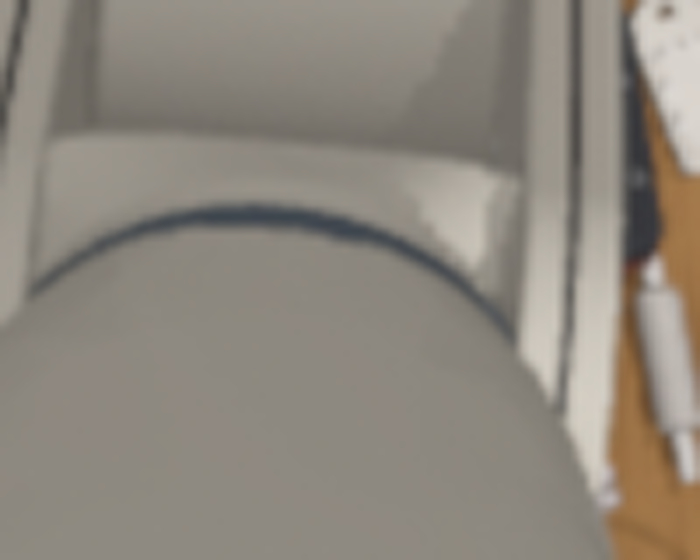

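```bash
python3 -m creep '{"delta_pos":[[0,0,-0.03],[0,0,-0.03],[0,0,0],[0,0,0]],"twist":[[0,0,0],[0,0,0],[0,0,0],[0,0,0]]}' 1; python3 -c "
from h import *
im,d=crop('side','pics/s2.png',215,60,395,240,3.3)
p=camera_params('side');K=np.array(p['camera_matrix']);E=np.array(p['extrinsics'])
v,u=np.mgrid[60:235,240:380];z=d[60:235,240:380]
X=np.einsum('ij,jkl->ikl',np.linalg.inv(K),np.array([u,v,np.ones_like(u)]))*z
W=np.einsum('ij,jkl->ikl',E[:3,:3],X)+E[:3,3][:,None,None]
L=np.einsum('ij,jkl->ikl',Rt.T,W-O[:,None,None])
ok=(z>0)&(L[2]>132)&(abs(L[0]-4)<60)&(L[1]>-160)&(L[1]<70)
for lo in range(130,330,8):
    m=ok&(L[2]>=lo)&(L[2]<lo+8)
    if m.sum()>3:print(lo,m.sum(),'x',L[0][m].min().round(),L[0][m].max().round(),'y',L[1][m].min().round(),L[1][m].max().round())
f=lambda p:((proj('side',p)-[215,60]+.4)*3.3).round(0)
o=get_obs();print('tcp',f(o['ee_pos']));need([4,-48,103])
"
```

```text
t: 3.97
ee_pos: [530.3, -47.4, 165.2]
orientation: [3.136, 0.17, 0.006]
ft_force: [-0.9, 0.2, 0.1]
width: 23.9
grasp_force: 0.0
194 22 x -5.0 17.0 y -69.0 -31.0
202 111 x -6.0 17.0 y -71.0 -26.0
210 115 x -6.0 17.0 y -71.0 -27.0
218 110 x -6.0 17.0 y -71.0 -26.0
226 112 x -6.0 16.0 y -72.0 -27.0
234 99 x -6.0 17.0 y -72.0 -26.0
242 46 x -6.0 5.0 y -72.0 -27.0
250 10 x -6.0 2.0 y -66.0 -34.0
258 5 x -6.0 -6.0 y -66.0 -65.0
274 74 x -27.0 37.0 y -130.0 27.0
282 425 x -28.0 38.0 y -131.0 31.0
290 592 x -29.0 39.0 y -132.0 30.0
298 611 x -28.0 38.0 y -137.0 35.0
306 383 x -28.0 39.0 y -138.0 38.0
314 976 x -28.0 38.0 y -139.0 42.0
322 1041 x -27.0 37.0 y -138.0 40.0
tcp [288. 467.]
t 4.02 tcp loc [  4.  -49.  163.8] twist [ 0.01 -0.06  0.  ] delta [ 0.  -1.  60.8] F loc [ 0.25  0.01 -0.18] w 27.6 g 0.0
```

View pics/s2.png

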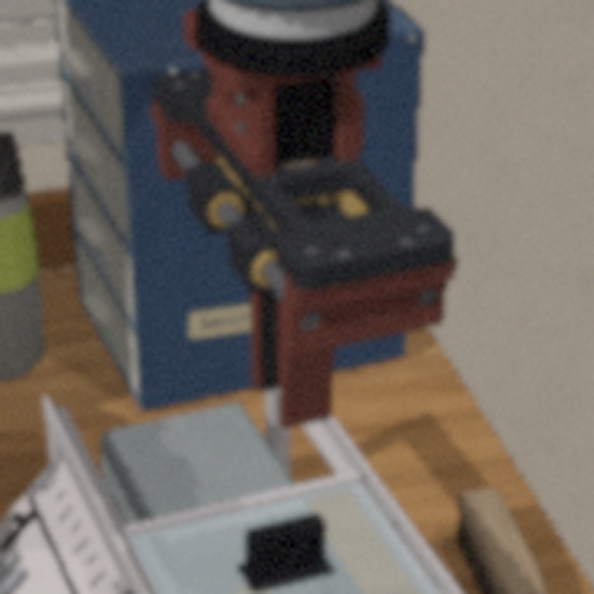

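The side view shows real fingertips at about z 198 while ee_pos says 164. So the tips sit about 34 mm above the reported TCP, with x/y matching. The fingers had closed above the bar. I'll correct for that: the guard grasp goes at ee z ≈ 71.

```bash
python3 -m creep '{"delta_pos":[[0,-0.001,0.02],[0,0,0.02],[0,0,0.015],[0,0,0.01],[0,0,0],[0,0,0],[0,0,0],[0,0,0.005],[0,0,0.005],[0,0,0.005],[0,0,0.005],[0,0,0.004],[0,0,0.004],[0,0,0]],"twist":[[0,0,0],[0,0,0],[0,0,0],[0,0,0],[0,0,0],[0,0,0],[0,0,0],[0,0,0],[0,0,0],[0,0,0],[0,0,0],[0,0,0],[0,0,0],[0,0,0]]}' 1; python3 -c "
from h import *
need([4,-47,71])"
```

```text
t: 5.18
ee_pos: [528.3, -46.2, 69.7]
orientation: [-3.137, -0.17, 0.002]
ft_force: [-0.8, -0.7, 0.8]
width: 87.7
grasp_force: 0.0
t 5.18 tcp loc [  3.2 -47.8  69.7] twist [-0.02  0.08 -0.  ] delta [ 0.8 -0.8 -1.3] F loc [-0.83 -0.63  0.8 ] w 87.7 g 0.0
```

```bash
python3 -m creep '{"delta_pos":[[0,-0.001,0],[0,0,0],[0,0,0],[0,0,0],[0,0,0],[0,0,0],[0,0,0],[0,0,0],[0,0,0],[0,0,0],[0,0,0],[0,0,0],[0,0,0],[0,0,0]],"twist":[[0,0,0],[0,0,0],[0,0,0],[0,0,0],[0,0,0],[0,0,0],[0,0,0],[0,0,0],[0,0,0],[0,0,0],[0,0,0],[0,0,0],[0,0,0],[0,0,0]]}' 0; python3 -c "
from h import *
need([4,72,71])"
```

```text
t: 6.35
ee_pos: [528.8, -45.3, 70.6]
orientation: [3.137, 0.171, -0.0]
ft_force: [-0.1, -0.8, -0.5]
width: 11.6
grasp_force: 30.0
t 6.35 tcp loc [  3.8 -47.   70.6] twist [0.01 0.   0.03] delta [   0.2 -119.    -0.4] F loc [-0.24 -0.82 -0.48] w 11.6 g 30.0
```

```bash
python3 -m creep '{"delta_pos":[[0,-0.006,0],[0,-0.01,0],[0,-0.01,0],[0,-0.01,0],[0,-0.01,0],[0,-0.01,0],[0,-0.01,0],[0,-0.01,0],[0,-0.01,0],[0,-0.01,0],[0,-0.01,0],[0,-0.008,0],[0,-0.004,0],[0,-0.001,0],[0,0,0],[0,0,0],[0,0,0]],"twist":[[0,0,0],[0,0,0],[0,0,0],[0,0,0],[0,0,0],[0,0,0],[0,0,0],[0,0,0],[0,0,0],[0,0,0],[0,0,0],[0,0,0],[0,0,0],[0,0,0],[0,0,0],[0,0,0],[0,0,0]]}'; python3 -c "
from h import *
need([4,72,71])"
```

```text
t: 7.77
ee_pos: [516.1, 64.1, 70.4]
orientation: [3.124, 0.175, -0.002]
ft_force: [2.7, -59.9, 3.5]
width: 24.0
grasp_force: 30.0
t 7.77 tcp loc [ 3.  63.1 70.4] twist [0.75 0.11 0.22] delta [ 1.  -8.9 -0.6] F loc [ -3.82 -59.79   3.48] w 24.0 g 30.0
```

```bash
python3 -m creep '{"delta_pos":[[0,0.005,0],[0,0.004,0],[0,0,0],[0,0,0]],"twist":[[0,0,0],[0,0,0],[0,0,0],[0,0,0]]}'; python3 -c "
from h import *
need([4,72,71])
im,d=crop('side','pics/s3.png',205,80,385,260,3.3)
"
```

```text
t: 8.1
ee_pos: [516.8, 58.0, 70.5]
orientation: [3.128, 0.172, -0.002]
ft_force: [-0.5, -41.0, 3.9]
width: 11.5
grasp_force: 30.0
t 8.1 tcp loc [ 3.1 57.  70.5] twist [0.49 0.09 0.11] delta [  0.9 -15.   -0.5] F loc [ -4.92 -40.66   3.89] w 11.5 g 30.0
```

View pics/s3.png

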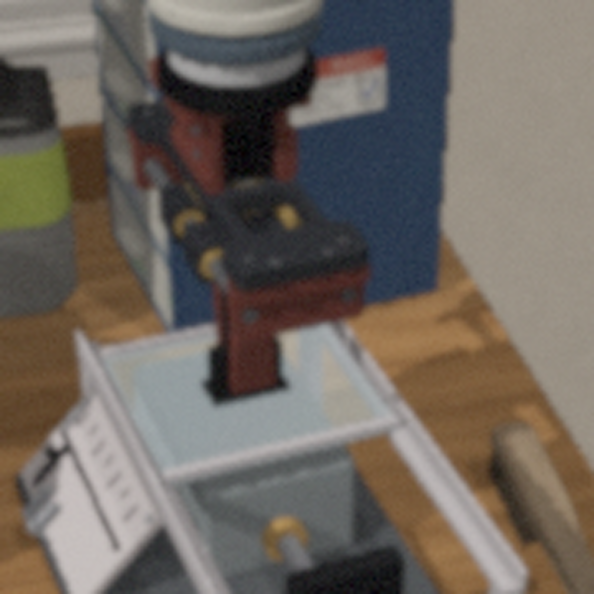

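Side: the guard is nearly open, with its front edge at (165,478)–(400,412) and the blue cabinet just behind the gripper. Check what is being pressed.

```bash
python3 -c "
from h import *
s=lambda u,v:(205+u/3.3-.4,80+v/3.3-.4)
print('panel front',[loc(ray('side',*s(*p),98)).round(1) for p in((168,478),(400,412))])
d=np.load('pics/top0.npy');p=camera_params('top');K=np.array(p['camera_matrix']);E=np.array(p['extrinsics'])
for v in(170,200,220,240,255):
  for u in range(150,212,6):
    P=(E@np.r_[np.linalg.solve(K,[u,v,1])*d[v,u],1])[:3]; print(loc(P).round(0).astype(int).tolist(),end=' ')
  print()
im=cv2.imread('pics/top0.png')
need([4,72,71]);print(get_obs()['qpos'].round(2) if hasattr(get_obs()['qpos'],'round') else get_obs()['qpos'])
"; python3 -m creep '{"delta_pos":[[0,0.004,0],[0,0.002,0],[0,0,0]],"twist":[[0,0,0],[0,0,0],[0,0,0]]}'
```

```text
panel front [array([-58.6,   0.8,  98. ]), array([72.7,  9.5, 98. ])]
[158, 288, 232] [157, 277, 231] [154, 265, 234] [155, 255, 229] [152, 243, 233] [160, 238, 206] [179, 239, 149] [198, 239, 92] [230, 244, -1] [228, 231, 0] [226, 217, -1] 
[101, 293, 229] [99, 280, 233] [98, 270, 231] [96, 259, 232] [96, 249, 228] [97, 240, 220] [109, 238, 176] [125, 239, 117] [142, 239, 57] [157, 237, 2] [157, 224, -4] 
[62, 294, 234] [62, 284, 231] [60, 273, 230] [59, 262, 232] [58, 252, 228] [56, 240, 231] [68, 240, 183] [82, 241, 125] [95, 240, 71] [110, 239, 8] [110, 228, 1] 
[26, 297, 231] [24, 286, 232] [23, 275, 233] [22, 265, 231] [20, 254, 230] [18, 243, 234] [25, 240, 198] [36, 240, 147] [47, 239, 92] [61, 240, 28] [66, 232, -2] 
[3, 305, 212] [13, 309, 156] [12, 298, 155] [14, 290, 140] [15, 282, 127] [15, 272, 121] [15, 262, 113] [15, 251, 106] [14, 240, 104] [26, 241, 38] [33, 236, -4] 
t 8.15 tcp loc [ 3.1 57.1 70.5] twist [0.5  0.09 0.13] delta [  0.9 -14.9  -0.5] F loc [ -5.31 -41.43   3.66] w 11.7 g 30.0
[ 0.09  0.45  1.94 -0.01  0.76  1.56]
t: 8.4
ee_pos: [516.8, 58.0, 70.4]
orientation: [3.137, 0.169, -0.002]
ft_force: [-5.1, -1.6, 5.1]
width: 11.8
grasp_force: 30.0
```

The stop is hard with the bar at y≈57. The panel is symmetric, with travel about ±60, so the guard stands fully open; it began about 13 mm open. Release, rise, and look at the grip.

```bash
python3 -m creep '{"delta_pos":[[0,0,0],[0,0,0],[0,0,0],[0,0,0],[0,0,-0.015],[0,0,-0.02],[0,0,-0.02],[0,0.025,0],[0,0.03,0],[0,0.03,0],[0,0.03,0],[0,0.017,0],[0,0,0],[0,0,0]],"twist":[[0,0,0],[0,0,0],[0,0,0],[0,0,0],[0,0,0],[0,0,0],[0,0,0],[0,0,0],[0,0,0],[0,0,0],[0,0,0],[0,0,0],[0,0,0],[0,0,0]]}' 1; python3 -c "
from h import *
need([4,-75,18])
im,d=get_image('side');cv2.imwrite('pics/s4.png',im[:,:,::-1])
p=camera_params('side');K=np.array(p['camera_matrix']);E=np.array(p['extrinsics'])
v,u=np.mgrid[0:480,0:640]
X=np.einsum('ij,jkl->ikl',np.linalg.inv(K),np.array([u,v,np.ones_like(u)]))*d
L=np.einsum('ij,jkl->ikl',Rt.T,np.einsum('ij,jkl->ikl',E[:3,:3],X)+E[:3,3][:,None,None]-O[:,None,None])
m=(im.max(2)<60)&(L[2]>46)&(L[2]<86)&(abs(L[0])<45)&(L[1]<-55)&(L[1]>-100)
print('grip front',m.sum(),np.percentile(L[0][m],[1,50,99]).round(1),np.percentile(L[1][m],[5,50,95]).round(1),np.percentile(L[2][m],[1,99]).round(1))
m=(im.max(2)<60)&(L[2]>104)&(L[2]<126)&(abs(L[0])<45)&(L[1]>30)&(L[1]<75)
print('bar front',m.sum(),np.percentile(L[0][m],[1,50,99]).round(1),np.percentile(L[1][m],[5,50,95]).round(1))
"
```

```text
t: 9.57
ee_pos: [532.0, -73.5, 125.5]
orientation: [-3.137, -0.167, -0.001]
ft_force: [0.6, 0.2, -0.2]
width: 87.9
grasp_force: 0.0
t 9.57 tcp loc [  4.  -75.3 125.5] twist [-0.01 -0.02 -0.12] delta [  0.   -0.3 107.5] F loc [ 0.57  0.14 -0.21] w 87.9 g 0.0
grip front 641 [-25.5   1.1  32.2] [-89.9 -88.2 -84.7] [46.9 85.8]
bar front 211 [-16.3   0.   18.6] [50.5 52.6 54.8]
```

Grip front face is at y −88, so its centre is −81. The measured guard travel of 105 mm is borderline against the 0.105 threshold. I'll push the guard to the shut stop with open fingers and back again to check.

```bash
python3 -m creep '{"delta_pos":[[0,-0.03,0],[0,-0.04,0],[0,-0.04,0],[0,0,0.02],[0,0,0.02],[0,0,0.015],[0,0.02,0],[0,0.02,0],[0,0.02,0],[0,0.02,0],[0,0.02,0],[0,0.015,0],[0,0.005,0],[0,0,0]],"twist":[[0,0,0],[0,0,0],[0,0,0],[0,0,0],[0,0,0],[0,0,0],[0,0,0],[0,0,0],[0,0,0],[0,0,0],[0,0,0],[0,0,0],[0,0,0],[0,0,0]]}' 1; python3 -c "
from h import *
need([4,-85,71])"; python3 -m creep '{"delta_pos":[[0,0.003,0],[0,0.003,0],[0,0.003,0],[0,0,0]],"twist":[[0,0,0],[0,0,0],[0,0,0],[0,0,0]]}';  python3 -c "
from h import *
need([4,-94,71])"
```

```text
t: 10.78
ee_pos: [532.9, -82.7, 70.5]
orientation: [-3.137, -0.17, -0.0]
ft_force: [-0.8, 0.1, -0.0]
width: 88.4
grasp_force: 0.0
t 10.78 tcp loc [  3.9 -84.6  70.5] twist [-0.01 -0.   -0.01] delta [ 0.1  0.4 -0.5] F loc [-0.79  0.19 -0.04] w 88.4 g 0.0
t: 11.12
ee_pos: [533.9, -91.7, 70.6]
orientation: [3.137, 0.171, -0.0]
ft_force: [0.1, 0.7, -0.8]
width: 87.8
grasp_force: 0.5
t 11.12 tcp loc [  3.9 -93.7  70.6] twist [0.   0.   0.04] delta [ 0.1  0.3 -0.4] F loc [ 0.16  0.66 -0.76] w 87.8 g 0.5
```

The guard moves well past its starting place, so it began partly open and 57 is the real stop. Push it open again.

```bash
python3 -m creep '{"delta_pos":[[0,-0.02,0],[0,-0.03,0],[0,-0.02,0],[0,-0.01,0],[0,-0.012,0],[0,-0.014,0],[0,-0.014,0],[0,-0.014,0],[0,-0.014,0],[0,-0.012,0],[0,-0.01,0],[0,-0.008,0],[0,-0.005,0],[0,-0.003,0],[0,-0.001,0],[0,0,0],[0,0,0]],"twist":[[0,0,0],[0,0,0],[0,0,0],[0,0,0],[0,0,0],[0,0,0],[0,0,0],[0,0,0],[0,0,0],[0,0,0],[0,0,0],[0,0,0],[0,0,0],[0,0,0],[0,0,0],[0,0,0],[0,0,0]]}' 1; python3 -c "
from h import *
need([4,-81,18])"
```

```text
t: 12.53
ee_pos: [514.2, 93.9, 70.7]
orientation: [-3.137, -0.169, -0.001]
ft_force: [0.1, -0.7, -0.6]
width: 87.6
grasp_force: 0.0
t 12.53 tcp loc [ 4.4 93.  70.7] twist [-0.01 -0.05 -0.01] delta [ -0.4 174.   52.7] F loc [-0.02 -0.73 -0.63] w 87.6 g 0.0
```

```bash
python3 -m creep '{"delta_pos":[[0,0.003,0],[0,0,-0.02],[0,0,-0.03],[0,0.03,0],[0,0.04,0],[0,0.04,0],[0,0.04,0],[0,0.021,0],[0,0,0.025],[0,0,0.025],[0,0,0.02],[0,0,0.015],[0,0,0.009],[0,0,0.006],[0,0,0]],"twist":[[0,0,0],[0,0,0],[0,0,0],[0,0,0],[0,0,0],[0,0,0],[0,0,0],[0,0,0],[0,0,0],[0,0,0],[0,0,0],[0,0,0],[0,0,0],[0,0,0],[0,0,0]]}' 1; python3 -c "
from h import *
need([4,-81,18])
"; python3 -m creep '{"delta_pos":[[0,0,0],[0,0,0],[0,0,0],[0,0,0],[0,0,0],[0,0,0],[0,0,0],[0,0,0],[0,0,0],[0,0,0],[0,0,0],[0,0,0],[0,0,0]],"twist":[[0,0,0],[0,0,0],[0,0,0],[0,0,0],[0,0,0],[0,0,0],[0,0,0],[0,0,0],[0,0,0],[0,0,0],[0,0,0],[0,0,0],[0,0,0]]}' 0; python3 -c "
from h import *
need([4,-81,18])
im,d=get_image('top')
cv2.imwrite('pics/t5full.png',im[:,:,::-1])
im2,_=get_image('side');cv2.imwrite('pics/s5full.png',im2[:,:,::-1])
a=cv2.resize(im[270:320,255:335,::-1],None,fx=8,fy=5.8,interpolation=2)
b=cv2.resize(im2[205:265,195:275,::-1],None,fx=8,fy=5,interpolation=2)
cv2.imwrite('pics/v9.png',np.vstack([a,b]))
"
```

```text
t: 13.78
ee_pos: [532.0, -79.2, 19.8]
orientation: [-3.137, -0.17, 0.002]
ft_force: [0.1, -0.4, -0.0]
width: 87.8
grasp_force: 0.0
t 13.78 tcp loc [  3.4 -81.   19.8] twist [-0.02  0.07 -0.01] delta [0.6 0.  1.8] F loc [ 0.09 -0.39 -0.04] w 87.8 g 0.0
t: 14.87
ee_pos: [532.7, -80.9, 20.6]
orientation: [3.134, 0.172, 0.001]
ft_force: [-1.3, -12.1, -1.8]
width: 14.1
grasp_force: 30.0
t 14.87 tcp loc [  3.8 -82.8  20.6] twist [ 0.15 -0.01  0.09] delta [ 0.2 -1.8  2.6] F loc [ -2.59 -11.85  -1.78] w 14.1 g 30.0
```

View pics/v9.png

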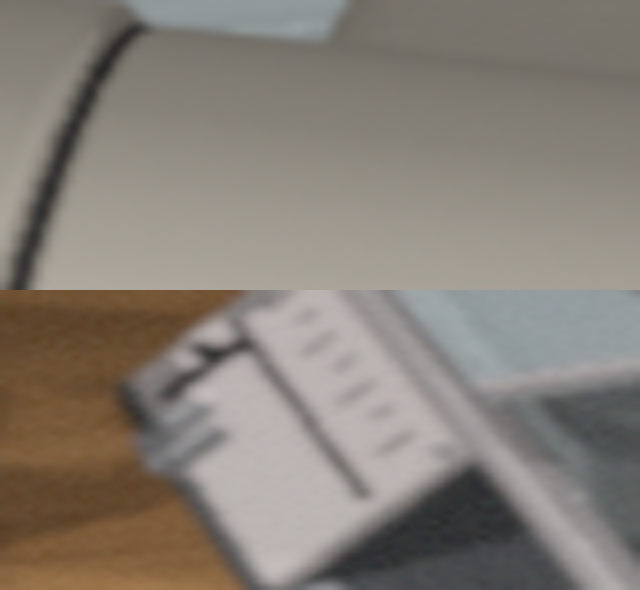

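Side crop (lower half): the scale is visible with the slot at (255,345)–(365,495), drag tip near (170,390), and lugs ending near (200,415) and (225,440). The top view is blocked by the arm. Gripped at 14.1 mm wide. I'll track the drag bar with brightness profiles cast on the scale plane.

```bash
cat > m.py <<'E'
from h import *
def cloud(n,d):
    p=camera_params(n);K=np.array(p["camera_matrix"]);E=np.array(p["extrinsics"])
    v,u=np.mgrid[0:480,0:640];X=np.einsum('ij,jkl->ikl',np.linalg.inv(K),np.array([u,v,np.ones_like(u)]))*d
    return np.einsum('ij,jkl->ikl',Rt.T,np.einsum('ij,jkl->ikl',E[:3,:3],X)+E[:3,3][:,None,None]-O[:,None,None])
def plane(n):
    L=cloud(n,np.load(f"pics/{n}0.npy"));im=cv2.imread(f"pics/{n}0.png")
    m=(im.min(2)>140)&(L[0]>-112)&(L[0]<-68)&(L[1]>10)&(L[1]<125)&(L[2]>12)&(L[2]<90)
    return np.polyfit(L[0][m],L[2][m],1),m.sum()
def prof(n,im,x,z,ys):
    q=np.array([proj(n,wor([x,y,z])) for y in ys],np.float32)
    return cv2.remap(im.max(2).astype(np.float32) if im.ndim==3 else im,q[:,0],q[:,1],cv2.INTER_LINEAR)
E
python3 - <<'E'
from m import *
for n in("top","side"):print(n,plane(n))
k,_=plane("top")
t=cv2.imread("pics/top0.png");s=cv2.imread("pics/side0.png")
ys=np.arange(130,-5,-5.)
print("ys",ys.astype(int).tolist())
for x in range(-116,-60,4):
    z=np.polyval(k,x);print(x,round(z),"T",prof("top",t,x,z,ys).astype(int).tolist());print("      S",prof("side",s,x,z,ys).astype(int).tolist())
E
```

```text
top (array([  1.01051097, 133.46035504]), np.int64(1096))
side (array([  1.00215719, 131.33852539]), np.int64(1027))
ys [130, 125, 120, 115, 110, 105, 100, 95, 90, 85, 80, 75, 70, 65, 60, 55, 50, 45, 40, 35, 30, 25, 20, 15, 10, 5, 0]
-116 16 T [[76], [73], [92], [126], [128], [118], [114], [111], [139], [139], [131], [143], [127], [115], [115], [114], [114], [120], [121], [129], [127], [131], [137], [121], [123], [137], [126]]
      S [[100], [86], [77], [79], [83], [108], [134], [137], [138], [133], [121], [117], [110], [109], [106], [104], [107], [106], [104], [108], [112], [117], [122], [123], [124], [123], [118]]
-112 20 T [[65], [116], [174], [192], [178], [177], [190], [174], [166], [182], [182], [169], [181], [183], [179], [185], [180], [175], [182], [178], [174], [181], [176], [171], [180], [136], [96]]
      S [[113], [114], [133], [142], [141], [135], [137], [124], [126], [139], [127], [136], [147], [137], [137], [140], [135], [138], [139], [136], [127], [134], [135], [130], [122], [93], [83]]
-108 24 T [[62], [131], [189], [203], [198], [106], [197], [198], [163], [190], [
[... 3948 characters left out ...]
7], [188], [187], [189], [189], [187], [187], [189], [188], [189], [190], [189], [188], [155], [126], [94]]
      S [[99], [100], [107], [110], [130], [167], [180], [182], [182], [181], [183], [182], [178], [181], [182], [180], [182], [183], [180], [183], [182], [180], [179], [165], [152], [145], [98]]
-64 69 T [[151], [151], [147], [148], [144], [149], [148], [150], [173], [182], [184], [180], [183], [182], [182], [183], [179], [185], [183], [183], [185], [186], [185], [183], [184], [179], [182]]
      S [[104], [115], [122], [125], [130], [145], [160], [162], [162], [161], [162], [163], [163], [162], [161], [164], [162], [161], [161], [163], [162], [165], [161], [162], [154], [143], [113]]
```

```bash
cat >> m.py <<'E'
k=np.array([1.006,132.4])
def dark(n,im,x,lo,hi,base):
    ys=np.arange(lo,hi,.25);p=prof(n,im,x,np.polyval(k,x),ys).ravel();i=p.argmin();w=np.clip(base-p,0,None)*(abs(ys-ys[i])<5)
    return round((w*ys).sum()/w.sum(),1),int(p.min())
E
python3 - <<'E'
from m import *
t=cv2.imread("pics/top0.png");s=cv2.imread("pics/side0.png");s5=cv2.imread("pics/s5full.png")
for x in(-110,-108,-106,-104,-102,-100,-98,-96,-94,-92):
    print(x,"T drag",dark("top",t,x,98,112,180),"lugs",dark("top",t,x,83,96,200),dark("top",t,x,68,81,200),"S drag",dark("side",s,x,103,118,170),dark("side",s5,x,103,118,170),"lugs",dark("side",s,x,88,100,180),dark("side",s,x,74,86,180))
E
```

```text
-110 T drag (np.float64(105.4), 158) lugs (np.float64(90.1), 167) (np.float64(73.3), 169) S drag (np.float64(104.6), 161) (np.float64(113.1), 111) lugs (np.float64(93.7), 125) (np.float64(79.3), 127)
-108 T drag (np.float64(105.1), 103) lugs (np.float64(90.1), 162) (np.float64(75.0), 161) S drag (np.float64(111.5), 154) (np.float64(112.5), 98) lugs (np.float64(93.7), 128) (np.float64(79.5), 127)
-106 T drag (np.float64(104.9), 87) lugs (np.float64(89.9), 158) (np.float64(74.9), 158) S drag (np.float64(111.3), 120) (np.float64(112.1), 78) lugs (np.float64(93.5), 126) (np.float64(79.1), 125)
-104 T drag (np.float64(104.9), 92) lugs (np.float64(89.2), 143) (np.float64(74.5), 142) S drag (np.float64(111.1), 107) (np.float64(112.0), 76) lugs (np.float64(93.4), 129) (np.float64(79.1), 128)
-102 T drag (np.float64(105.1), 97) lugs (np.float64(88.8), 151) (np.float64(74.4), 149) S drag (np.float64(111.4), 103) (np.float64(113.1), 81) lugs (np.float64(93.2), 135) (np.float64(78.6), 139)Traceback (most recent call last):
  File "<stdin>", line 4, in <module>
  File "m.py", line 15, in dark
    ys=np.arange(lo,hi,.25);p=prof(n,im,x,np.polyval(k,x),ys).ravel();i=p.argmin();w=np.clip(base-p,0,None)*(abs(ys-ys[i])<5)
                              ~~~~^^^^^^^^^^^^^^^^^^^^^^^^^^^
  File "m.py", line 11, in prof
    q=np.array([proj(n,wor([x,y,z])) for y in ys],np.float32)
                ~~~~^^^^^^^^^^^^^^^^
  File "h.py", line 7, in proj
    p=camera_params(n);K=np.array(p["camera_matrix"]);E=np.linalg.inv(np.array(p["extrinsics"]))
ValueError: time passes only in moves, steps and waits
```

```bash
python3 - <<'E'
import re
s=open('h.py').read()
s=s.replace("from workcell import *\n","from workcell import *\nimport functools,workcell\ncamera_params=functools.lru_cache(workcell.camera_params)\n",1)
open('h.py','w').write(s)
m=open('m.py').read()
m+='''
def look(f=None):
    im,_=get_image("side");im=im[:,:,::-1]
    if f:cv2.imwrite(f,im)
    r=[dark("side",im,x,60,118,165) for x in(-102,-100,-98,-96,-94)];print("drag app",[(float(a),b) for a,b in r])
    need([4,-83,20])
'''
open('m.py','w').write(m)
E
python3 -c "
from m import *
s=cv2.imread('pics/side0.png')
print([dark('side',s,x,60,118,165) for x in(-102,-100,-98,-96,-94)])"
python3 -m creep '{"delta_pos":[[0,0.002,0],[0,0.001,0],[0,0.001,0],[0,0.001,0],[0,0.001,0],[0,0,0]],"twist":[[0,0,0],[0,0,0],[0,0,0],[0,0,0],[0,0,0],[0,0,0]]}'
python3 -c "
from m import *
look()"
```

```text
[(np.float64(111.4), 103), (np.float64(111.4), 99), (np.float64(111.3), 98), (np.float64(112.8), 99), (np.float64(115.2), 55)]
t: 15.47
ee_pos: [533.1, -84.9, 20.5]
orientation: [-3.137, -0.17, 0.0]
ft_force: [0.0, 2.2, 0.2]
width: 13.9
grasp_force: 30.0
drag app [(112.5, 81), (111.9, 87), (111.3, 99), (112.8, 103), (115.2, 61)]
t 15.52 tcp loc [  3.8 -86.8  20.6] twist [-0.    0.    0.01] delta [ 0.2 -3.8  0.6] F loc [-0.38  1.19 -0.24] w 13.9 g 30.0
```

```bash
python3 -m creep '{"delta_pos":[[0,0.001,0],[0,0.001,0],[0,0,0]],"twist":[[0,0,0],[0,0,0],[0,0,0]]}' >/dev/null
python3 -c "
from m import *
look()"
python3 -m creep '{"delta_pos":[[0,0.001,0],[0,0.001,0],[0,0,0]],"twist":[[0,0,0],[0,0,0],[0,0,0]]}' >/dev/null
python3 -c "
from m import *
look()"
```

```text
drag app [(112.5, 82), (111.8, 86), (111.5, 99), (113.0, 100), (113.9, 59)]
t 15.82 tcp loc [  3.8 -89.   20.5] twist [ 0.  0. -0.] delta [ 0.2 -6.   0.5] F loc [-0.52  1.38 -0.58] w 13.7 g 30.0
drag app [(112.5, 82), (111.9, 89), (111.4, 97), (112.8, 100), (113.9, 63)]
t 16.12 tcp loc [  3.8 -91.1  20.5] twist [ 0.   -0.   -0.01] delta [ 0.2 -8.1  0.5] F loc [-0.18 -0.04 -2.06] w 14.1 g 30.0
```

```bash
for i in 1 2 3; do python3 -m creep '{"delta_pos":[[0,0.001,0],[0,0.001,0],[0,0,0]],"twist":[[0,0,0],[0,0,0],[0,0,0]]}' >/dev/null
python3 -c "
from m import *
look()"; done
```

```text
drag app [(112.9, 81), (112.0, 86), (111.4, 96), (112.6, 101), (113.9, 59)]
t 16.42 tcp loc [  3.9 -93.1  20.5] twist [ 0. -0. -0.] delta [  0.1 -10.1   0.5] F loc [ 1.31  2.07 -1.69] w 14.0 g 30.0
drag app [(112.5, 81), (111.9, 89), (111.4, 98), (112.8, 100), (115.2, 60)]
t 16.72 tcp loc [  3.9 -95.1  20.5] twist [ 0. -0. -0.] delta [  0.1 -12.1   0.5] F loc [ 0.26  2.07 -0.93] w 13.6 g 30.0
drag app [(112.5, 83), (111.8, 89), (111.4, 98), (112.6, 101), (115.1, 61)]
t 17.02 tcp loc [  3.8 -96.9  20.5] twist [-0.01  0.   -0.01] delta [  0.2 -13.9   0.5] F loc [ 1.28  3.71 -1.96] w 13.7 g 30.0
```

```bash
for i in 1 2 3; do python3 -m creep '{"delta_pos":[[0,0.001,0],[0,0,0],[0,0,0]],"twist":[[0,0,0],[0,0,0],[0,0,0]]}' >/dev/null
python3 -c "
from m import *
look()"; done
```

```text
drag app [(112.5, 82), (111.8, 88), (111.4, 99), (112.8, 100), (113.9, 60)]
t 17.32 tcp loc [  3.9 -97.7  20.6] twist [-0.02 -0.   -0.  ] delta [  0.1 -14.7   0.6] F loc [ 1.76  4.81 -1.73] w 13.8 g 30.0
drag app [(110.3, 82), (109.2, 90), (108.9, 99), (109.7, 96), (113.5, 56)]
t 17.62 tcp loc [  3.8 -98.4  20.5] twist [-0.03  0.   -0.01] delta [  0.2 -15.4   0.5] F loc [ 1.4   6.54 -2.04] w 13.9 g 30.0
drag app [(106.6, 82), (105.7, 91), (105.5, 102), (106.5, 96), (108.0, 64)]
t 17.92 tcp loc [  3.9 -99.3  20.5] twist [-0.05  0.   -0.01] delta [  0.1 -16.3   0.5] F loc [ 2.12  7.3  -1.08] w 13.7 g 30.0
```

```bash
python3 -m creep '{"delta_pos":[[0,0.001,0],[0,0.001,0],[0,0.001,0],[0,0,0],[0,0,0]],"twist":[[0,0,0],[0,0,0],[0,0,0],[0,0,0],[0,0,0]]}' >/dev/null
python3 -c "
from m import *
look()"; python3 -m creep '{"delta_pos":[[0,0.001,0],[0,0,0],[0,0,0]],"twist":[[0,0,0],[0,0,0],[0,0,0]]}' >/dev/null
python3 -c "
from m import *
look()"
```

```text
drag app [(95.2, 118), (94.5, 113), (94.6, 112), (95.4, 102), (98.1, 62)]
t 18.38 tcp loc [   3.8 -101.7   20.5] twist [-0.09  0.01 -0.02] delta [  0.2 -18.7   0.5] F loc [ 3.46 11.26 -1.08] w 14.0 g 30.0
drag app [(92.3, 84), (91.7, 95), (91.6, 104), (92.0, 95), (94.8, 68)]
t 18.68 tcp loc [   3.9 -102.4   20.5] twist [-0.1   0.01 -0.02] delta [  0.1 -19.4   0.5] F loc [ 2.89 12.39 -0.77] w 13.5 g 30.0
```

```bash
python3 -m creep '{"delta_pos":[[0,0.0009,0],[0,0,0],[0,0,0]],"twist":[[0,0,0],[0,0,0],[0,0,0]]}' >/dev/null
python3 -c "
from m import *
look('pics/s6full.png')
im=cv2.imread('pics/s6full.png');cv2.imwrite('pics/v10.png',cv2.resize(im[205:265,195:275],None,fx=9,fy=9,interpolation=2))"
```

```text
drag app [(89.6, 80), (89.1, 86), (88.3, 100), (88.7, 95), (91.4, 53)]
t 18.98 tcp loc [   3.9 -103.1   20.5] twist [-0.12  0.01 -0.02] delta [  0.1 -20.1   0.5] F loc [ 2.98 14.19 -0.13] w 13.8 g 30.0
```

View pics/v10.png

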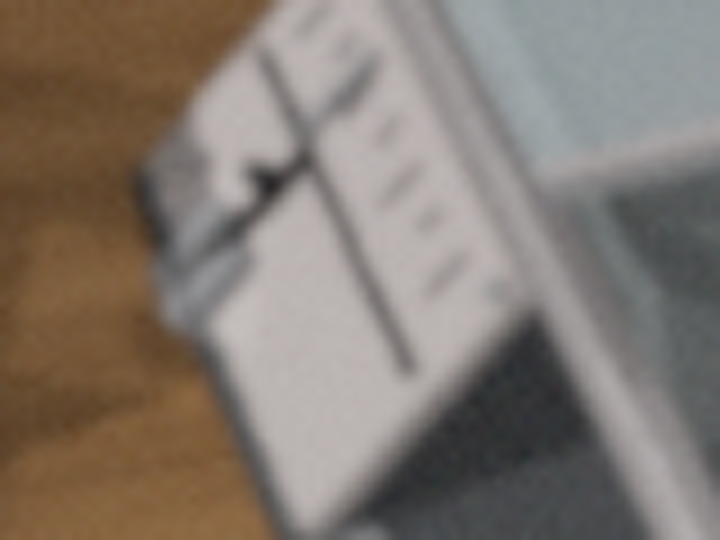

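The drag bar stands between the two lugs (bar at (215,250), lugs near (195,225) and (215,285)), and the live pointer lines up with it. Hold, then ease home.

```bash
python3 -m creep '{"delta_pos":[[0,0,0],[0,0,0],[0,0,0],[0,0,0],[0,0,0],[0,0,0],[0,0,0],[0,0,0],[0,0,0],[0,0,0],[0,0,0],[0,0,0],[0,0,0]],"twist":[[0,0,0],[0,0,0],[0,0,0],[0,0,0],[0,0,0],[0,0,0],[0,0,0],[0,0,0],[0,0,0],[0,0,0],[0,0,0],[0,0,0],[0,0,0]]}' 
python3 -c "
from m import *
look()"
python3 -m creep '{"delta_pos":[[0,-0.0007,0],[0,-0.001,0],[0,-0.0015,0],[0,-0.0015,0],[0,-0.0015,0],[0,-0.0015,0],[0,-0.0015,0],[0,-0.0015,0],[0,-0.0015,0],[0,-0.0015,0],[0,-0.0015,0],[0,-0.0015,0],[0,-0.0015,0],[0,-0.001,0],[0,-0.001,0],[0,-0.001,0],[0,-0.0005,0],[0,0,0]],"twist":[[0,0,0],[0,0,0],[0,0,0],[0,0,0],[0,0,0],[0,0,0],[0,0,0],[0,0,0],[0,0,0],[0,0,0],[0,0,0],[0,0,0],[0,0,0],[0,0,0],[0,0,0],[0,0,0],[0,0,0],[0,0,0]]}'
python3 -c "
from m import *
look()"
```

```text
t: 20.07
ee_pos: [534.9, -101.1, 20.5]
orientation: [-3.135, -0.169, 0.001]
ft_force: [1.4, 13.4, -0.4]
width: 13.8
grasp_force: 30.0
drag app [(89.7, 78), (89.1, 86), (88.3, 102), (88.8, 94), (91.5, 52)]
t 20.12 tcp loc [   3.9 -103.1   20.5] twist [-0.11  0.01 -0.02] delta [  0.1 -20.1   0.5] F loc [ 3.08 13.95 -0.61] w 14.1 g 30.0
t: 21.62
ee_pos: [532.6, -81.1, 20.6]
orientation: [-3.137, -0.17, 0.0]
ft_force: [0.8, 2.4, -3.3]
width: 13.8
grasp_force: 30.0
drag app [(89.6, 77), (89.0, 84), (88.1, 98), (88.7, 93), (91.5, 50)]
t 21.67 tcp loc [  3.8 -83.   20.6] twist [-0.01  0.01  0.  ] delta [ 0.2 -0.   0.6] F loc [ 0.4   2.39 -3.17] w 13.5 g 30.0
```

```bash
python3 -m creep '{"delta_pos":[[0,-0.0005,0],[0,-0.0005,0],[0,-0.0005,0],[0,-0.0005,0],[0,0,0],[0,0,0],[0,0,0]],"twist":[[0,0,0],[0,0,0],[0,0,0],[0,0,0],[0,0,0],[0,0,0],[0,0,0]]}'
python3 -c "
from m import *
look()"
```

```text
t: 22.25
ee_pos: [532.6, -81.0, 20.6]
orientation: [3.135, 0.17, 0.001]
ft_force: [0.5, -9.2, -3.9]
width: 14.3
grasp_force: 30.0
drag app [(89.5, 77), (89.0, 83), (88.1, 99), (89.2, 93), (91.5, 52)]
t 22.3 tcp loc [  3.8 -82.8  20.6] twist [ 0.11 -0.02  0.02] delta [0.2 0.2 0.6] F loc [ 0.01 -9.33 -2.77] w 13.8 g 30.0
```

```bash
python3 -m creep '{"delta_pos":[[0,0.001,0],[0,0,0],[0,0,0],[0,0,0],[0,0,0]],"twist":[[0,0,0],[0,0,0],[0,0,0],[0,0,0],[0,0,0]]}' 1
python3 -m creep '{"delta_pos":[[0,0,0],[0,0,0],[0,0,-0.015],[0,0,-0.03],[0,0,-0.03],[0,0,-0.03],[0,-0.03,0],[0,-0.03,0],[0,-0.03,0],[0,-0.025,0],[0,0,0],[0,0,0.02],[0,0,0.02],[0,0,0.015],[0,0,0]],"twist":[[0,0,0],[0,0,0],[0,0,0],[0,0,0],[0,0,0],[0,0,0],[0,0,0],[0,0,0],[0,0,0],[0,0,0],[0,0,0],[0,0,0],[0,0,0],[0,0,0],[0,0,0]]}' 1
python3 -c "
from h import *
need([4,-101,71])"
```

```text
t: 22.72
ee_pos: [532.7, -80.1, 20.7]
orientation: [-3.137, -0.17, -0.0]
ft_force: [-0.2, -0.1, 1.9]
width: 43.8
grasp_force: 0.0
t: 23.97
ee_pos: [518.0, 33.6, 68.1]
orientation: [3.137, 0.17, -0.008]
ft_force: [0.0, 0.1, -0.4]
width: 87.9
grasp_force: 0.0
t 23.97 tcp loc [ 1.7 32.6 68.1] twist [-0.01  0.27  0.01] delta [  2.3 133.6  -2.9] F loc [ 0.06  0.13 -0.39] w 87.9 g 0.0
```

```bash
python3 -m creep '{"delta_pos":[[0.001,0.01,0],[0,0.012,0],[0,0.012,0],[0,0.012,0],[0,0.012,0],[0,0.012,0],[0,0.012,0],[0,0.012,0],[0,0.012,0],[0,0.01,0],[0,0.008,0],[0,0.004,0],[0,0,0]],"twist":[[0,0,0],[0,0,0],[0,0,0],[0,0,0],[0,0,0],[0,0,0],[0,0,0],[0,0,0],[0,0,0],[0,0,0],[0,0,0],[0,0,0],[0,0,0]]}' 1
python3 -c "
from h import *
need([4,-101,71])"
for i in 1 2 3 4; do python3 -m creep '{"delta_pos":[[0,0.001,0],[0,0.001,0],[0,0,0],[0,0,0]],"twist":[[0,0,0],[0,0,0],[0,0,0],[0,0,0]]}' >/dev/null
python3 -c "
from h import *
need([4,-101,71])"; done
```

```text
t: 25.05
ee_pos: [534.8, -94.0, 70.4]
orientation: [3.137, 0.169, -0.001]
ft_force: [-0.2, 0.3, 0.4]
width: 87.7
grasp_force: 0.0
t 25.05 tcp loc [  4.6 -96.1  70.4] twist [ 0.01  0.03 -0.04] delta [-0.6  4.9 -0.6] F loc [-0.18  0.32  0.42] w 87.7 g 0.0
t 25.38 tcp loc [  4.7 -96.8  70.5] twist [-0.    0.02  0.03] delta [-0.7  4.2 -0.5] F loc [ 0.86 -0.27 -0.73] w 87.6 g 0.0
t 25.72 tcp loc [  4.8 -99.   70.5] twist [-0.01  0.01  0.01] delta [-0.8  2.  -0.5] F loc [-0.29  1.73 -0.62] w 88.2 g 0.7
t 26.05 tcp loc [   4.7 -100.8   70.5] twist [-0.03  0.02 -0.01] delta [-0.7  0.2 -0.5] F loc [ 1.38  4.46 -0.81] w 87.7 g 2.1
t 26.38 tcp loc [   4.6 -100.9   70.4] twist [-0.19  0.04 -0.05] delta [-0.6  0.1 -0.6] F loc [ 1.47 15.71  0.13] w 87.8 g 7.4
```

Shut stop reached, with 120 mm total travel, which confirms the zero. Back off, retreat and check from above.

```bash
python3 -m creep '{"delta_pos":[[0,-0.004,0],[0,-0.006,0],[0,-0.01,0],[0,-0.01,0],[0,0,0],[0,0,-0.02],[0,0,-0.03],[0,0,-0.03],[-0.03,0.025,0],[-0.03,0.025,0],[-0.03,0.025,0],[-0.03,0.025,0],[-0.03,0.025,0],[-0.03,0.025,0],[-0.03,0.025,0],[-0.03,0.025,0],[-0.01,0.01,0],[0,0,0],[0,0,0]],"twist":[[0,0,0],[0,0,0],[0,0,0],[0,0,0],[0,0,0],[0,0,0],[0,0,0],[0,0,0],[0,0,0],[0,0,0],[0,0,0],[0,0,0],[0,0,0],[0,0,0],[0,0,0],[0,0,0],[0,0,0],[0,0,0],[0,0,0]]}' 1
python3 -c "
from m import *
need([4,-48,190])
t,_=get_image('top');t=t[:,:,::-1];cv2.imwrite('pics/t7.png',t)
for x in(-108,-106,-104,-100,-96,-92):print(x,dark('top',t,x,76.5,88,190))
print(prof('top',t,-106,np.polyval(k,-106),np.arange(96,66,-1.)).ravel().astype(int).tolist())
m=(t[220:270,320:380].max(2)<45).astype(np.uint8)
N,l,st,ce=cv2.connectedComponentsWithStats(m)
print([(st[i,4],loc(ray('top',*(ce[i]+[320,220]),117)).round(1)) for i in range(1,N) if st[i,4]>40])
t0=cv2.imread('pics/top0.png')
d=np.abs(t.astype(int)-t0).max(2)
for nm,(a,b,c,e) in dict(brush=(280,170,370,200),bottle=(400,160,432,195),tag=(388,195,412,226),gauge=(388,230,404,272)).items():print(nm,d[b:e,a:c].max(),(d[b:e,a:c]>40).sum())
"
```

```text
t: 27.97
ee_pos: [306.5, -307.3, 150.7]
orientation: [3.137, 0.166, 0.0]
ft_force: [-0.0, 0.8, 0.6]
width: 88.0
grasp_force: 0.0
t 27.97 tcp loc [-245.5 -283.5  150.7] twist [ 0.01 -0.01 -0.13] delta [ 249.5 -235.5  -39.3] F loc [0.05 0.82 0.56] w 88.0 g 0.0
-108 (np.float64(81.9), 113)
-106 (np.float64(81.8), 90)
-104 (np.float64(82.6), 95)
-100 (np.float64(82.6), 76)
-96 (np.float64(82.5), 68)
-92 (np.float64(82.7), 79)
[206, 202, 196, 182, 169, 166, 162, 167, 171, 171, 170, 153, 131, 113, 97, 110, 147, 168, 164, 161, 161, 161, 170, 177, 180, 183, 191, 199, 204, 207]
[(np.int32(161), array([  0.4, -63.4, 117. ]))]
brush 46 5
bottle 53 34
tag 49 11
gauge 34 0
```

```bash
python3 -c "
from workcell import *
print(close_job())"
```

```text
the job is handed in; nothing more can be done
None
```

I finished the load check and handed it in, with no verdict shown. The drag pointer stands within about 1 mm of the middle of the index clip, the grip was eased home to its stop, the guard is shut against its stop, and the bystanders have not moved.

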